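Press home the clip seam of a valve box with the seam stylus

TASK

Take the stylus from its stand and run its ball tip slowly along the seam on the valve box's lid, from the blue dot to the yellow dot, in one pass at about 3 cm a second and without lifting off on the way, so that the orange clips go down flush one after another. Press gently but firmly enough - feel for the lid with the tip, as its length is unknown - and touch the box with nothing but the stylus. Hang the stylus back in its stand, let go, and leave the other things alone.

Things in the scene. Friction and masses are not known exactly. Their poses are not given: they have to be found in the camera images.
- box: the fixed valve box: green, 150 (x) x 210 (y) mm, flat grey lid 74 mm above its origin (centre of underside). On the lid the seam, a dark stripe with seven orange clips: straight from the blue dot (seam_start) to seam_bend, 45 degree turn, straight to the yellow dot (seam_end). White valves 12 mm high stand at x 34 to 56, y -82 to 12 mm; two vials beside the +x side are 72 mm high
- seam_start (a point): centre of the blue dot, on the lid surface, 25 mm before clip 1; box frame (-40, -91, 74) mm
- seam_bend (a point): where the seam turns, on the lid surface; box frame (-40, 28, 74) mm
- seam_end (a point): centre of the yellow dot, on the lid surface, 22 mm past clip 7; box frame (24, 92, 74) mm
- clip1 (a joint): orange push-in clip 1 of the seam (clip 1 is nearest the blue dot), centre at box frame x, y = (-40, -66) mm; 24 mm along the seam (flat top 8 mm, a gentle ramp at each end), 14 mm wide. Value 0 = up, top 4 mm proud of the lid; 0.004 m = home, top flush with the lid; stiff (about 3 N), stays where it is pushed
- clip2 (a joint): orange push-in clip 2 of the seam (clip 1 is nearest the blue dot), centre at box frame x, y = (-40, -42) mm; 24 mm along the seam (flat top 8 mm, a gentle ramp at each end), 14 mm wide. Value 0 = up, top 4 mm proud of the lid; 0.004 m = home, top flush with the lid; stiff (about 3 N), stays where it is pushed
- clip3 (a joint): orange push-in clip 3 of the seam (clip 1 is nearest the blue dot), centre at box frame x, y = (-40, -18) mm; 24 mm along the seam (flat top 8 mm, a gentle ramp at each end), 14 mm wide. Value 0 = up, top 4 mm proud of the lid; 0.004 m = home, top flush with the lid; stiff (about 3 N), stays where it is pushed
- clip4 (a joint): orange push-in clip 4 of the seam (clip 1 is nearest the blue dot), centre at box frame x, y = (-40, 6) mm; 24 mm along the seam (flat top 8 mm, a gentle ramp at each end), 14 mm wide. Value 0 = up, top 4 mm proud of the lid; 0.004 m = home, top flush with the lid; stiff (about 3 N), stays where it is pushed
- clip5 (a joint): orange push-in clip 5 of the seam (clip 1 is nearest the blue dot), centre at box frame x, y = (-26, 42) mm; 24 mm along the seam (flat top 8 mm, a gentle ramp at each end), 14 mm wide. Value 0 = up, top 4 mm proud of the lid; 0.004 m = home, top flush with the lid; stiff (about 3 N), stays where it is pushed
- clip6 (a joint): orange push-in clip 6 of the seam (clip 1 is nearest the blue dot), centre at box frame x, y = (-9, 59) mm; 24 mm along the seam (flat top 8 mm, a gentle ramp at each end), 14 mm wide. Value 0 = up, top 4 mm proud of the lid; 0.004 m = home, top flush with the lid; stiff (about 3 N), stays where it is pushed
- clip7 (a joint): orange push-in clip 7 of the seam (clip 1 is nearest the blue dot), centre at box frame x, y = (8, 76) mm; 24 mm along the seam (flat top 8 mm, a gentle ramp at each end), 14 mm wide. Value 0 = up, top 4 mm proud of the lid; 0.004 m = home, top flush with the lid; stiff (about 3 N), stays where it is pushed
- stylus: stylus, 140 g, hanging in its stand. Origin on its axis under its steel collar (40 mm wide, 6 thick), z up. Blue handle 20 x 20 mm, flats along x and y, 6 to 66 mm above the origin: grip at 30. Below: steel nose 18 mm thick, 30 long, then a white 14 mm ball on an adjustable tip. Its lowest point is 45 to 65 mm below the origin, different each time: find it by touch
- stand: fixed aluminium stylus stand, 90 x 90 mm foot, 80 mm high; origin at the centre of its underside. Its fork has two prongs along x, 24 mm apart, open towards -x, closed by a column at x above 30 mm
- stand_seat (a point): midway between the prongs, at the level of their top, where the stylus's origin is when it hangs by its collar; stand frame (0, 0, 80) mm
- jar: bystander: glass jar, 68 mm across, 90 mm tall, origin under its centre
- dropper: bystander: white dropper bottle, 40 mm across, 100 mm tall, origin under its centre
- tape: bystander: roll of white tape, 70 mm across, 20 mm high, lying flat, origin under its centre
Not all that is in view belongs to the job. Leave any red look-alike of the stylus alone.

How it is judged:
By the outcome, as a careful person would: the job done as asked, in the order asked, and still so for the second after the job is handed in, with the robot touching nothing.
It also fails if it takes over 72 s, if anything falls off the work surface, if the arm or the gripper's body presses on something with over 40 N, if the wrist force passes 120 N, or if a joint passes its speed limit or range.

ROBOT

A 6-joint arm with a two-finger parallel gripper is mounted at the origin on the work surface. World frame = base frame: x ahead of the robot, y to its left, z up, the work surface at z = 0. Lengths are in m, angles in degrees, forces in N, time in s.
With the tool pointing down it reaches from about 0.3 to 0.75 m from the base axis. Payload 8.5 kg.
Tool frame: the origin (TCP) lies on the centre line of the jaws, within the pads' length; the fingertips stand 25 mm ahead of it and the grasp point (between the pads) lies 6 mm ahead of it; z points along the fingers, y is the line along which they close (so a half turn about z gives the same grasp; the last joint's range is limited). The gripper opens to 85 mm and grips with 20 to 120 N. Pads are 22 mm wide; open, the fingers measure 114 mm over their backs; the gripper's body (76 mm by 85 mm) begins 54 mm behind the grasp point. The pads swing forward as they close: fully open they stand 13 mm farther back than shut.
Start: joints at [-80.231, 21.807, 74.336, -0, 83.858, -12.336], TCP at [0.207, -0.51, 0.256] pointing down, gripper open.
Joint ranges: [-178.18, 178.18], [-50.72, 133.34], [12.68, 142.11], [-81.47, 261.47], [9.98, 163.14], [-165.26, 165.26]. Speed limits (degrees/s): [136.94, 136.94, 180, 180, 180, 180].

INTERFACE

Orientations are given as a 3x3 rotation matrix whose columns are the frame's x, y, z axes.
In Python, from rig import telemetry, optics, env gives the robot as it stands.
- The arm moves only by the tool send_rows, never from a script. Its argument "deltas" is a list that holds one entry, the list of rows, each a list of 7 numbers: the shift along the tool's x, y, z in m, then the turn, a rotation vector about the tool's x, y, z in rad, then the opening, from -1 (shut) to 1 (fully open), so that 0 is half open. In form: [[[x, y, z, ax, ay, az, grip], ...]]. A call has 1 to 12 rows; each row shifts and turns the commanded pose from where the row before left it, along the tool's axes as they then stand; what a row does not reach is not made up. A row lasts 1/8 s, in which the tool goes at most 62.5 mm and 10.7 degrees, less where a joint would pass 70% of its speed; a pose out of reach is approached as far as the arm can. A call is refused whole if a number of a shift passes 0.0625 or a number of a turn 0.188, either way. A call with a gripper value outside its range is refused whole. The fingers move at their own pace and stop on an object; "squeeze" is the grip in N (left out, the last holds). Time passes only in rows, so rows that do not move let the fingers close. It gives the time, the measured TCP pose, the force, the opening and the grip force at its end, in the units of the state.
- telemetry.observe(): the state, without advancing time (a new reading comes with each control period).
- optics.get_image(name): name is "side" or "top" or "wrist"; returns a dict with "image" (384x512x3 uint8, red, green, blue), "range_z" (384x512 float32, m along the optical axis (not along the pixel's ray), 0 where there is no reading), "K" (3x3 intrinsics, pixels), "rvec" (rotation vector, rad) and "tvec" (3), from world to camera coordinates, as OpenCV has them; the wrist camera has in their place "hand_eye" (4x4, takes a point from camera to tool coordinates, whose origin is the TCP and whose axes are the flange's). Camera axes: x right, y down, z forward; pixel columns grow to the right and rows downward; lengths in m; the calibration is good to about 2 mm. A picture is of the moment at which its call begins: read the wrist's pose just before it.
- env.close_job(): hands the job in; it is judged then, once.
The state is a dict: "time_s": time; "q": joint angles; "qvel": joint speeds; "joint_efforts": joint torques, N m; "position": TCP position; "tool_rot": TCP orientation; "ft_force": force on the tool from outside, world axes, zero at the start; "wrist_torque": the same for the moment, N m; "grip_width": finger opening in m; "gripper_force": force on a finger pad.
Only numpy, scipy, OpenCV 4.12 (cv2) and the standard library are available. Lean on these libraries where they do the work, as an engineer would, in place of code of your own. Each camera call takes 0.05 s, during which the arm holds its last target. There are 200 camera calls.

## Working session

There is one attempt and no reset: what is moved stays moved. The work goes in short steps, Python scripts to look and compute and a tool call to move; the robot and the scene stay as the last step left them, time stands still between calls to the robot, and variables do not carry over. Pictures are saved under pics/ and viewed, at most 10 in all, crops included, and the job is handed in when it is done.

Besides the shell and the picture viewer there is one more tool, called after "Call:" in YAML: its name, and indented under it one key for each argument. send_rows: Moves the arm, as the interface text tells. Its arguments: {"type":"object","properties":{"deltas":{"type":"array"},"squeeze":{"type":"number"}},"required":["deltas"]}

```bash
mkdir -p pics; ls
cat > h.py <<'E'
import numpy as np, cv2
from rig import telemetry, optics, env
def cam(n):
    d=optics.get_image(n); 
    return d
def extr(d):
    R=cv2.Rodrigues(np.array(d["rvec"],float))[0]; return R,np.array(d["tvec"],float).ravel()
def ray(d,u,v,z):
    R,t=extr(d); r=R.T@np.linalg.inv(d["K"])@np.array([u,v,1.]); c=-R.T@t
    return c+r*(z-c[2])/r[2]
def cloud(d):
    R,t=extr(d); Z=d["range_z"]; v,u=np.mgrid[:Z.shape[0],:Z.shape[1]]
    p=np.stack([u,v,np.ones_like(u)],-1)@np.linalg.inv(d["K"]).T*Z[...,None]
    return (p-t)@R
E
python3 - <<'E'
from h import *
s=telemetry.observe(); print(s)
ims=[]
for n in("top","side"):
    d=cam(n); np.save(n+".npy",d,allow_pickle=True); ims.append(d["image"]); R,t=extr(d); print(n,-R.T@t,R[2],d["K"])
    cv2.imwrite(f"pics/{n}.png",cv2.resize(d["image"][...,::-1],(800,600)))
E
```

```text
pics
{'time_s': 0.0, 'q': array([-8.02301163e+01,  2.18404173e+01,  7.43851664e+01, -1.02521949e-03,
        8.38570113e+01, -1.23367544e+01]), 'qvel': array([ 0.02208367,  0.04451408, -0.03385361, -0.01528314, -0.07124866,
        0.06680663]), 'joint_efforts': array([ 2.23270115e-05, -4.48461163e+01, -2.31280088e+01, -1.06595135e-04,
        4.88329242e-03,  1.15988490e-05]), 'position': array([ 0.20692294, -0.50931317,  0.25571469]), 'tool_rot': array([[ 9.26484349e-01,  3.76333207e-01, -2.62152061e-04],
       [ 3.76333186e-01, -9.26483310e-01,  1.41762785e-03],
       [ 2.90620924e-04, -1.41206653e-03, -9.99998961e-01]]), 'ft_force': array([-0.09286726, -0.51776199, -0.30023738]), 'wrist_torque': array([-0.01052435,  0.00167426,  0.03440451]), 'gripper_force': 0.0, 'grip_width': 0.0854996458678758}
top [ 0.50101105 -0.01277254  1.19893435] [ 0.10827111  0.01369278 -0.9940271 ] [[467.26107098   0.         254.88158314]
 [  0.         467.26107098 184.29070593]
 [  0.           0.           1.        ]]
side [0.36863972 0.52562893 0.70126575] [ 0.31464491 -0.62187837 -0.71712333] [[394.197995     0.         253.45370134]
 [  0.         394.197995   190.28651995]
 [  0.           0.           1.        ]]
```

View pics/top.png

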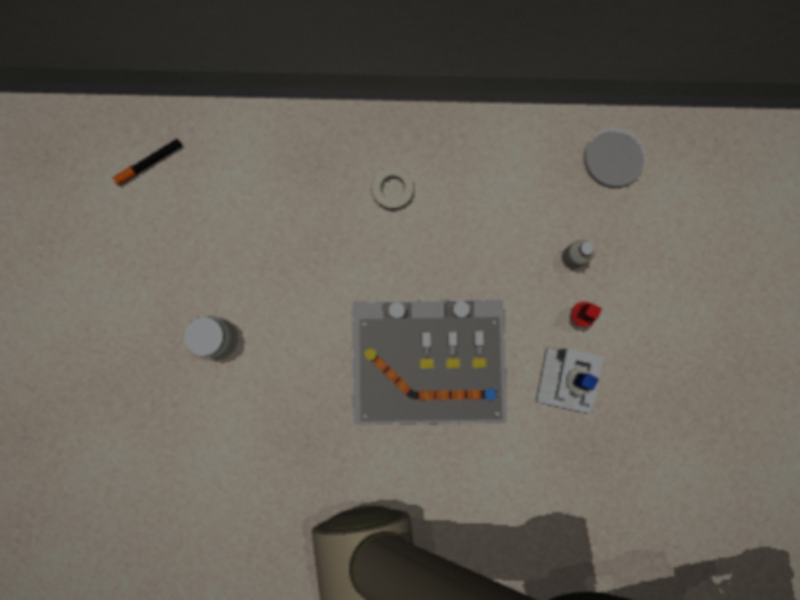

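View pics/side.png

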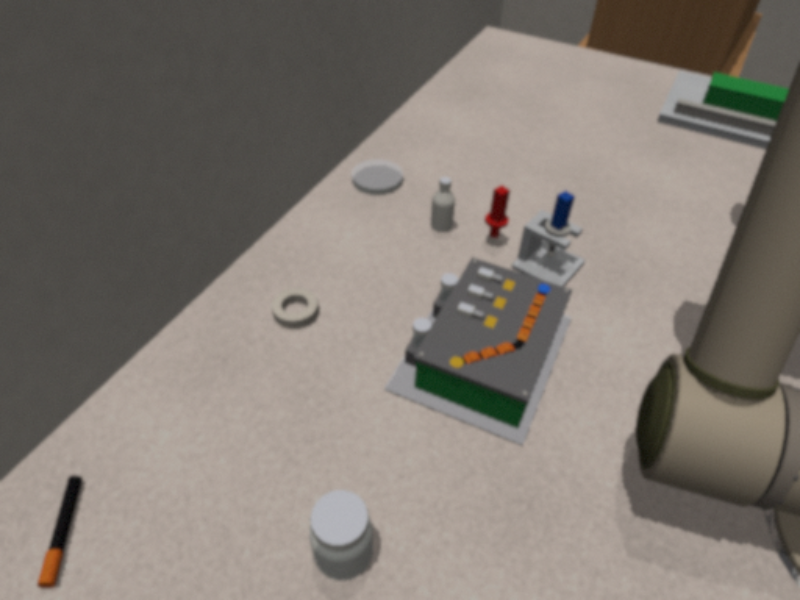

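The top view shows the box near (430,362), with the blue dot at (490,394) and the yellow dot at (370,354). There are two candidates for the stylus. The blue handle at (587,381) hangs in the aluminium stand. The red one at (586,314) stands free, so it's the look-alike. The blue one fits the description, and I'll confirm it in a crop.

Run:
```python
from h import *
out=[]
for n in("top","side"):
    d=np.load(n+".npy",allow_pickle=True).item(); im=d["image"]; hsv=cv2.cvtColor(im,cv2.COLOR_RGB2HSV); P=cloud(d)
    def comps(lo,hi,name):
        m=cv2.inRange(hsv,lo,hi); k,l,st,c=cv2.connectedComponentsWithStats(m)
        for i in range(1,k):
            if st[i,4]>=12:
                p=np.median(P[l==i],0); print(n,name,c[i].round(1),st[i,4],"cloud",p.round(4),"zmax",np.percentile(P[l==i][:,2],90).round(4), "lidray",ray(d,*c[i],0.074).round(4))
    comps((100,120,60),(130,255,255),"blue"); comps((22,120,70),(35,255,255),"yellow"); comps((4,150,90),(16,255,255),"orange")
    x,y=((330,200,) if n=="top" else (300,100))
    c=im[y:y+80,x:x+90]; out.append(cv2.resize(c[...,::-1],(400,356),interpolation=cv2.INTER_CUBIC))
    if n=="top":
        b=P[185:275,225:325]; lid=b[(b[...,2]>.06)&(b[...,2]<.1)]; print("lid z",np.percentile(lid[:,2],[10,50,90]))
        s=P[215:265,340:390]; h=s[...,2]; print("heights",np.histogram(h,bins=np.arange(-.01,.17,.01)))
cv2.imwrite("pics/crop.png",np.hstack(out))
```

```text
top blue [376.6 243.9] 67 cloud [ 0.4889 -0.274   0.1459] zmax 0.1485 lidray [ 0.4883 -0.2911  0.074 ]
top blue [313.4 252. ] 45 cloud [ 0.465  -0.1402  0.0737] zmax 0.0772 lidray [ 0.4651 -0.141   0.074 ]
top yellow [236.8 226.4] 44 cloud [0.5216 0.043  0.0744] zmax 0.0763 lidray [0.5208 0.0434 0.074 ]
top yellow [289.4 232. ] 46 cloud [ 0.5109 -0.0822  0.0746] zmax 0.0766 lidray [ 0.5109 -0.0829  0.074 ]
top yellow [306.3 231.6] 48 cloud [ 0.5122 -0.1228  0.0747] zmax 0.077 lidray [ 0.513  -0.1234  0.074 ]
top yellow [272.7 232.5] 48 cloud [ 0.5076 -0.0437  0.0743] zmax 0.0767 lidray [ 0.5086 -0.043   0.074 ]
top orange [ 78.6 111.9] 65 cloud [0.8072 0.4671 0.0163] zmax 0.0203 lidray [0.7923 0.4437 0.074 ]
top orange [243.  232.5] 46 cloud [0.5067 0.0279 0.0765] zmax 0.0801 lidray [0.5067 0.028  0.074 ]
top orange [254.4 243.6] 88 cloud [ 4.802e-01 -3.000e-04  7.740e-02] zmax 0.08 lidray [4.81e-01 1.00e-04 7.40e-02]
top orange [272.7 252.4] 55 cloud [ 0.4622 -0.0446  0.0771] zmax 0.0814 lidray [ 0.4614 -0.0443  0.074 ]
top orange [282.8 252.3] 43 cloud [ 0.4629 -0.0686  0.0766] zma
[... 776 characters left out ...]
 24 cloud [ 0.5135 -0.1209  0.0741] zmax 0.0754 lidray [ 0.5128 -0.1202  0.074 ]
side yellow [319.3 193.5] 31 cloud [ 0.5111 -0.0805  0.0736] zmax 0.0748 lidray [ 0.5117 -0.0798  0.074 ]
side yellow [313.5 205.5] 33 cloud [ 0.5099 -0.0402  0.0733] zmax 0.0748 lidray [ 0.5097 -0.0402  0.074 ]
side yellow [291.8 231. ] 42 cloud [0.5222 0.0458 0.0741] zmax 0.0755 lidray [0.5224 0.0456 0.074 ]
side orange [339.3 203. ] 187 cloud [ 0.4628 -0.0717  0.0758] zmax 0.0783 lidray [ 0.4632 -0.074   0.074 ]
side orange [312.5 225.2] 173 cloud [0.4909 0.0142 0.0761] zmax 0.078 lidray [0.4912 0.0116 0.074 ]
side orange [ 32.  362.6] 224 cloud [0.8066 0.4694 0.0166] zmax 0.0189 lidray [0.7701 0.4741 0.074 ]
```

View pics/crop.png

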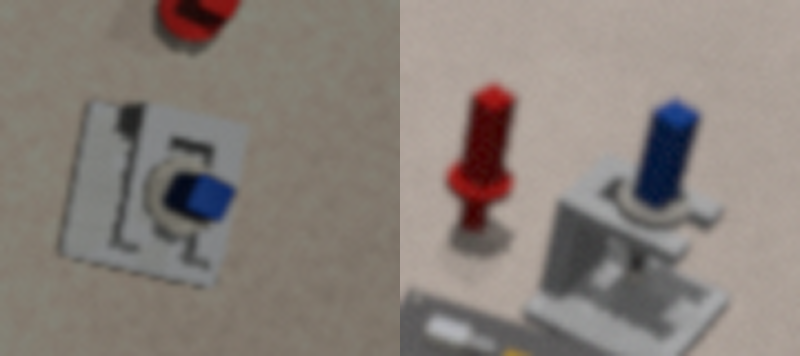

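The crop confirms it: the blue-handled stylus hangs by its steel collar in the aluminium fork. The red one stands on its own at the top of the left crop. Next I measure the stand's yaw and work out the first move.

```bash
cat >> h.py <<'E'
from scipy.spatial.transform import Rotation as Ro
def plan(target,yaw):
    "target TCP, yaw of tool x (deg), z down: prints tool-frame shift in the CURRENT axes and turn"
    s=telemetry.observe(); R=s["tool_rot"]; c,q=np.cos(np.radians(yaw)),np.sin(np.radians(yaw))
    Rd=np.array([[c,q,0],[q,-c,0],[0,0,-1.]])
    rv=Ro.from_matrix(R.T@Rd).as_rotvec()
    print("pos",s["position"].round(4),"dtool",(R.T@(np.array(target)-s["position"])).round(4),"rotvec",rv.round(4),"F",s["ft_force"].round(2),"t",s["time_s"])
E
python3 - <<'E'
from h import *
d=np.load("top.npy",allow_pickle=True).item(); P=cloud(d); hsv=cv2.cvtColor(d["image"],cv2.COLOR_RGB2HSV)
w=np.zeros(P.shape[:2],bool); w[215:270,335:395]=1
sub=P[w&(abs(P[...,2]-.08)<.008)&(P[...,0]<.55)]
r=cv2.minAreaRect(sub[:,:2].astype(np.float32)*1000); print("fork",r,len(sub), sub.min(0),sub.max(0))
m=w&(P[...,2]>.138)&(hsv[...,1]>120); p=P[m]; print("handle top",p.mean(0),np.ptp(p,0),cv2.minAreaRect(p[:,:2].astype(np.float32)*1000))
# foot: pale pixels, low saturation vs. table
m=(w&(hsv[...,1]<25)).astype(np.uint8); 
k,l,st,c=cv2.connectedComponentsWithStats(m); i=1+np.argmax(st[1:,4]); rr=cv2.minAreaRect(np.argwhere(l==i)[:,::-1].astype(np.float32)); print(rr,[ray(d,*b,.008)[:2].round(4) for b in cv2.boxPoints(rr)])
w=optics.get_image("wrist"); print(np.array(w["hand_eye"]).round(3),w["K"])
plan((0.488,-0.2735,0.27),-10)
E
```

```text
fork ((495.6086730957031, -275.59576416015625), (57.24583435058594, 74.8639144897461), 79.41091918945312) 530 [ 0.45536547 -0.31003666  0.07226482] [ 0.5368527  -0.24106482  0.08782474]
handle top [ 0.48894178 -0.27222564  0.14531701] [0.01796986 0.02220963 0.0126355 ] ((488.9449157714844, -273.0797119140625), (19.67075538635254, 18.806819915771484), 71.4161148071289)
((364.34234619140625, 242.2196807861328), (37.54286193847656, 39.129180908203125), 10.885526657104492) [array([ 0.4502, -0.2211]), array([ 0.5472, -0.2391]), array([ 0.5318, -0.3323]), array([ 0.4352, -0.3135])]
[[-0.    -0.96  -0.28   0.071]
 [ 1.    -0.     0.     0.001]
 [-0.    -0.28   0.96  -0.117]
 [ 0.     0.     0.     1.   ]] [[293.56852641   0.         252.94174026]
 [  0.         293.56852641 189.31633056]
 [  0.           0.           1.        ]]
pos [ 0.2069 -0.5094  0.2559] dtool [ 0.3492 -0.1128 -0.0139] rotvec [-0.0011  0.      0.5603] F [-0.42  0.13  0.68] t 0.15
```

Call:
send_rows:
  deltas:
    - [[0.035, -0.0113, -0.0014, 0, 0, 0, 1], [0.035, -0.0113, -0.0014, 0, 0, 0, 1], [0.035, -0.0113, -0.0014, 0, 0, 0, 1], [0.035, -0.0113, -0.0014, 0, 0, 0, 1], [0.035, -0.0113, -0.0014, 0, 0, 0, 1], [0.035, -0.0113, -0.0014, 0, 0, 0, 1], [0.035, -0.0113, -0.0014, 0, 0, 0, 1], [0.035, -0.0113, -0.0014, 0, 0, 0, 1], [0.035, -0.0113, -0.0014, 0, 0, 0, 1], [0.034, -0.0113, -0.0014, 0, 0, 0, 1]]

```text
time_s: 1.4
position: [0.4886, -0.2726, 0.2701]
tool_rot: [[0.926, 0.376, -0.0], [0.376, -0.926, 0.0], [-0.0, -0.0, -1.0]]
ft_force: [-0.4, 0.4, -0.0]
grip_width: 0.0855
gripper_force: 0.0
```

Call:
send_rows:
  deltas:
    - [[0, 0, 0, 0, 0, 0.142, 1], [0, 0, 0, 0, 0, 0.142, 1], [0, 0, 0, 0, 0, 0.142, 1], [0, 0, 0, 0, 0, 0.142, 1], [0, 0, 0, 0, 0, 0, 1], [0, 0, 0, 0, 0, 0, 1]]

```text
time_s: 2.15
position: [0.4877, -0.2735, 0.2702]
tool_rot: [[0.984, -0.179, -0.0], [-0.179, -0.984, 0.0], [-0.0, -0.0, -1.0]]
ft_force: [-1.0, 0.3, 0.3]
grip_width: 0.0855
gripper_force: 0.0
```

```bash
cat >> h.py <<'E'
def wcloud():
    s=telemetry.observe(); d=optics.get_image("wrist"); H=np.array(d["hand_eye"]); Z=d["range_z"]
    v,u=np.mgrid[:Z.shape[0],:Z.shape[1]]
    p=np.stack([u,v,np.ones_like(u)],-1)@np.linalg.inv(d["K"]).T*Z[...,None]
    p=p@H[:3,:3].T+H[:3,3]; return s,d,p@s["tool_rot"].T+s["position"],Z>0
E
python3 - <<'E'
from h import *
s,d,P,ok=wcloud(); hsv=cv2.cvtColor(d["image"],cv2.COLOR_RGB2HSV)
cv2.imwrite("pics/w1.png",d["image"][...,::-1])
print(s["position"],s["tool_rot"][:,0])
m=ok&cv2.inRange(hsv,(100,110,50),(130,255,255)).astype(bool)&(np.hypot(P[...,0]-.489,P[...,1]+.273)<.03)
print(m.sum()); t=P[m]; zt=np.percentile(t[:,2],95); t=t[t[:,2]>zt-.006]; print("handle top",zt,len(t),cv2.minAreaRect(t[:,:2].astype(np.float32)*1000))
f=P[ok&(abs(P[...,2]-.08)<.004)&(abs(P[...,0]-.49)<.055)&(abs(P[...,1]+.273)<.06)]
print("fork",len(f),cv2.minAreaRect(f[:,:2].astype(np.float32)*1000))
plan((0.489,-0.273,0.27),-10.5)
E
```

```text
[ 0.48774397 -0.27350646  0.27016801] [ 9.83932670e-01 -1.78539572e-01 -3.48453266e-04]
515
handle top 0.14615260286289192 490 ((489.91888427734375, -274.0401306152344), (19.592622756958008, 18.910306930541992), 66.01752471923828)
fork 2113 ((496.025634765625, -275.64483642578125), (56.00447463989258, 75.16267395019531), 79.00242614746094)
pos [ 0.4878 -0.2735  0.2702] dtool [ 0.0011 -0.0007  0.0002] rotvec [-0.0001  0.0002  0.0032] F [-0.63  0.77 -0.38] t 2.2
```

View pics/w1.png

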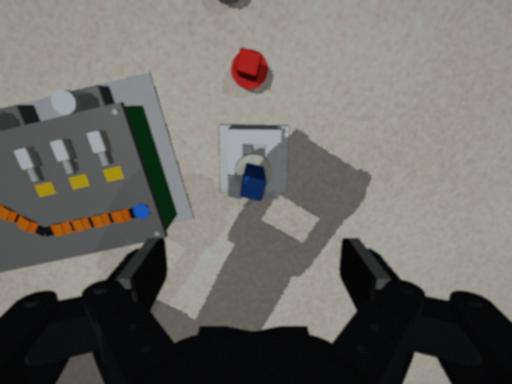

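The wrist view shows the stylus top at (255,183) with the stand around it, and the red one at (249,68). The handle looks slightly turned relative to the stand, so I'll measure its yaw from moments.

Run:
```python
from h import *
def f(P,m,n):
    p=P[m]; zt=np.percentile(p[:,2],80); p=p[abs(p[:,2]-zt)<.005]; q=p[:,:2]-p[:,:2].mean(0); c=q[:,0]+1j*q[:,1]
    a=np.degrees(np.angle(-(c**4).mean()))/4
    h=[]
    for t in np.arange(-45,45,1.):  # extents at each angle
        k=c*np.exp(-1j*np.radians(t)); h.append((np.percentile(k.real,98)-np.percentile(k.real,2))+(np.percentile(k.imag,98)-np.percentile(k.imag,2)))
    print(n,len(p),p.mean(0).round(4),"yaw mom",a,"ext",np.arange(-45,45,1.)[np.argmin(h)])
s,d,P,ok=wcloud(); hsv=cv2.cvtColor(d["image"],cv2.COLOR_RGB2HSV)
f(P,ok&cv2.inRange(hsv,(100,110,50),(130,255,255)).astype(bool)&(P[...,2]>.138)&(np.hypot(P[...,0]-.489,P[...,1]+.273)<.03),"wrist")
d=np.load("top.npy",allow_pickle=True).item(); P=cloud(d); hsv=cv2.cvtColor(d["image"],cv2.COLOR_RGB2HSV)
f(P,cv2.inRange(hsv,(100,110,50),(130,255,255)).astype(bool)&(P[...,2]>.138),"top")
```

```text
wrist 486 [ 0.4904 -0.2743  0.1449] yaw mom -23.209779898079365 ext -24.0
top 66 [ 0.4891 -0.273   0.1461] yaw mom -19.640212996699162 ext -22.0
```

Call:
send_rows:
  deltas:
    - [[0.0021, -0.0002, 0, 0, 0, 0, 1], [0, 0, 0, 0, 0, 0.107, 1], [0, 0, 0, 0, 0, 0.107, 1], [0, 0, 0.03, 0, 0, 0, 1], [0, 0, 0.03, 0, 0, 0, 1], [0, 0, 0.03, 0, 0, 0, 1], [0, 0, 0.03, 0, 0, 0, 1], [0, 0, 0.02, 0, 0, 0, 1], [0, 0, 0.012, 0, 0, 0, 1], [0, 0, 0, 0, 0, 0, 1]]

```text
time_s: 3.5
position: [0.4899, -0.2737, 0.118]
tool_rot: [[0.923, -0.386, -0.001], [-0.386, -0.923, 0.001], [-0.001, -0.0, -1.0]]
ft_force: [0.1, -0.3, -0.2]
grip_width: 0.0852
gripper_force: 0.0
```

Call:
send_rows:
  deltas:
    - [[0, 0, 0, 0, 0, 0, -0.2], [0, 0, 0, 0, 0, 0, -0.2], [0, 0, 0, 0, 0, 0, -0.35], [0, 0, 0, 0, 0, 0, -0.5], [0, 0, 0, 0, 0, 0, -0.6], [0, 0, 0, 0, 0, 0, -0.8], [0, 0, 0, 0, 0, 0, -1], [0, 0, 0, 0, 0, 0, -1], [0, 0, 0, 0, 0, 0, -1]]
  squeeze: 60

```text
time_s: 4.62
position: [0.49, -0.2738, 0.1186]
tool_rot: [[0.923, -0.386, 0.0], [-0.386, -0.923, -0.0], [0.001, 0.0, -1.0]]
ft_force: [-0.0, 1.0, 5.6]
grip_width: 0.019
gripper_force: 58.9
```

Call:
send_rows:
  deltas:
    - [[0, 0, -0.005, 0, 0, 0, -1], [0, 0, -0.015, 0, 0, 0, -1], [0, 0, -0.02, 0, 0, 0, -1], [0, 0, -0.02, 0, 0, 0, -1], [0, 0, -0.02, 0, 0, 0, -1], [0, 0, -0.02, 0, 0, 0, -1], [0, 0, 0, 0, 0, 0, -1], [0, 0, 0, 0, 0, 0, -1], [0, 0, 0, 0, 0, 0, -1]]

```text
time_s: 5.75
position: [0.4897, -0.2735, 0.2175]
tool_rot: [[0.923, -0.386, -0.001], [-0.386, -0.923, 0.001], [-0.002, -0.001, -1.0]]
ft_force: [-0.1, -0.0, -1.8]
grip_width: 0.0196
gripper_force: 58.5
```

Run:
```python
from h import *
print(telemetry.observe()["ft_force"])
d=cam("side"); im=d["image"]; R,t=extr(d)
s=telemetry.observe(); p=s["position"]; 
for o in (0.0,-.045,-.065):
    q=R@(np.array([p[0],p[1],p[2]-.0385+o]))+t; q=d["K"]@q; print(q[:2]/q[2])
cv2.imwrite("pics/s2.png",cv2.resize(im[90:210,290:430,::-1],(700,600),interpolation=cv2.INTER_CUBIC))
st=np.array([.4653,-.1395]);en=np.array([.5218,.0445]); v=en-st; print("box yaw",np.degrees(np.arctan2(v[1],v[0]))-np.degrees(np.arctan2(183,64)), np.hypot(*v))
plan((.4653,-.1395,.2),-22.6)
```

```text
[-0.13905432 -0.03366314 -1.8358247 ]
[364.97445813 112.12064142]
[360.82835901 127.92148575]
[359.07547955 134.60173502]
box yaw 2.2061978675572362 0.19247921965760356
pos [ 0.4897 -0.2736  0.2176] dtool [-0.0742 -0.1143  0.0178] rotvec [-0.0004  0.0014 -0.0018] F [ 0.03 -0.14 -0.74] t 5.8
```

View pics/s2.png

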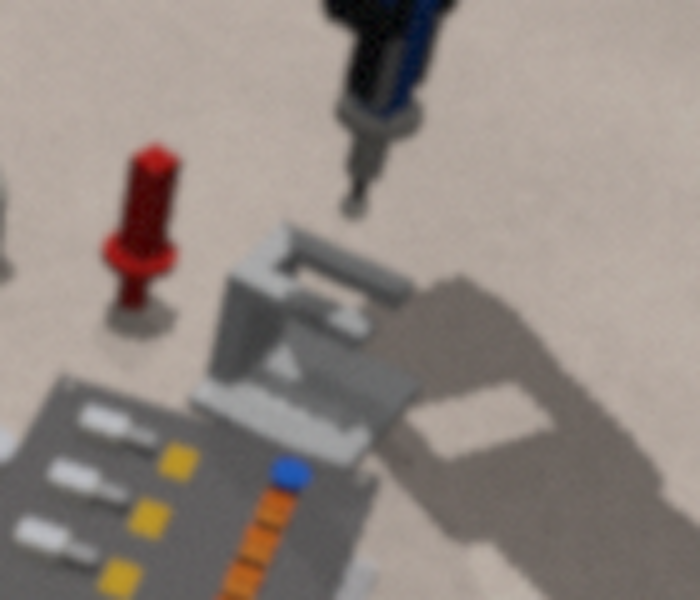

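The side view shows the stylus lifted clear, with its ball tip at crop (352,215). That puts its lowest point about 60 mm below the origin. Now I go over the blue dot.

Call:
send_rows:
  deltas:
    - [[-0.0106, -0.0163, 0, 0, 0, 0, -1], [-0.0106, -0.0163, 0, 0, 0, 0, -1], [-0.0106, -0.0163, 0, 0, 0, 0, -1], [-0.0106, -0.0163, 0, 0, 0, 0, -1], [-0.0106, -0.0163, 0, 0, 0, 0, -1], [-0.0106, -0.0163, 0, 0, 0, 0, -1], [-0.0106, -0.0165, 0, 0, 0, 0, -1], [0, 0, 0.015, 0, 0, 0, -1], [0, 0, 0.015, 0, 0, 0, -1], [0, 0, 0, 0, 0, 0, -1], [0, 0, 0, 0, 0, 0, -1]]

```text
time_s: 7.18
position: [0.4658, -0.1395, 0.1889]
tool_rot: [[0.923, -0.386, 0.001], [-0.386, -0.923, -0.0], [0.001, 0.0, -1.0]]
ft_force: [0.5, -0.2, -1.5]
grip_width: 0.0191
gripper_force: 58.7
```

Run:
```python
from h import *
s,d,P,ok=wcloud(); hsv=cv2.cvtColor(d["image"],cv2.COLOR_RGB2HSV)
for nm,lo,hi in(("blue",(100,120,50),(115,255,255)),("yel",(22,120,60),(35,255,255)),("or",(4,150,70),(16,255,255))):
    k,l,st,c=cv2.connectedComponentsWithStats(cv2.inRange(hsv,lo,hi))
    for i in range(1,k):
        if st[i,4]>60: print(nm,st[i,4],c[i].round(0),np.median(P[(l==i)&ok],0).round(4))
cv2.imwrite("pics/w3.png",d["image"][...,::-1])
plan((.4653,-.1395,.1875),-22.6)
d=cam("top");cv2.imwrite("pics/t3.png",cv2.resize(d["image"][170:290,210:350,::-1],(700,600),interpolation=cv2.INTER_CUBIC))
```

```text
blue 277 [254. 191.] [ 0.4678 -0.1424  0.0736]
blue 4961 [253. 280.] [ 0.4722 -0.142   0.2123]
yel 433 [210. 149.] [ 0.5128 -0.1231  0.0734]
yel 418 [166. 170.] [ 0.5111 -0.0831  0.0734]
yel 403 [124. 190.] [ 0.5095 -0.0429  0.0734]
yel 360 [ 27. 216.] [0.5215 0.0437 0.0736]
or 325 [225. 205.] [ 0.4666 -0.1153  0.0759]
or 403 [202. 217.] [ 0.4638 -0.0932  0.0758]
or 420 [ 52. 225.] [0.5063 0.0265 0.0756]
or 817 [164. 234.] [ 0.4624 -0.0551  0.0759]
or 392 [ 80. 233.] [0.4904 0.0088 0.0757]
or 421 [108. 242.] [ 0.4741 -0.0088  0.076 ]
pos [ 0.4658 -0.1396  0.189 ] dtool [-0.0005  0.0001  0.0015] rotvec [ 0.0002 -0.0011 -0.0017] F [ 0.15 -0.17 -1.49] t 7.225
```

View pics/w3.png

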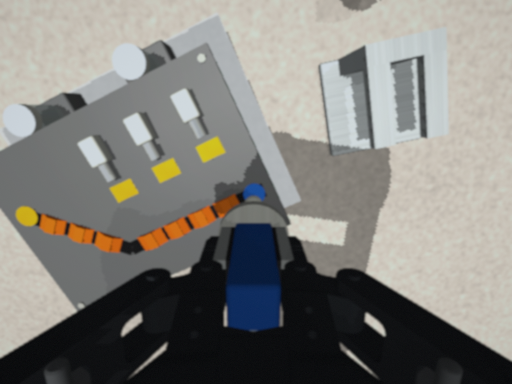

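The wrist view shows the stylus over the blue dot (254,191), with the yellow dot at (27,217). Its positions agree with the top view to about 1 mm. Now I feel for the lid.

Call:
send_rows:
  deltas:
    - [[-0.0002, 0.0008, 0.003, 0, 0, 0, -1], [0, 0, 0.003, 0, 0, 0, -1], [0, 0, 0.003, 0, 0, 0, -1], [0, 0, 0, 0, 0, 0, -1], [0, 0, 0, 0, 0, 0, -1]]

```text
time_s: 7.9
position: [0.4651, -0.1403, 0.1793]
tool_rot: [[0.923, -0.386, 0.0], [-0.386, -0.923, 0.0], [-0.0, -0.0, -1.0]]
ft_force: [0.3, 0.1, -1.2]
grip_width: 0.0198
gripper_force: 58.7
```

Call:
send_rows:
  deltas:
    - [[0, 0, 0.001, 0, 0, 0, -1], [0, 0, 0.001, 0, 0, 0, -1], [0, 0, 0, 0, 0, 0, -1]]

```text
time_s: 8.28
position: [0.465, -0.1403, 0.1772]
tool_rot: [[0.923, -0.386, -0.0], [-0.386, -0.923, 0.0], [-0.0, -0.0, -1.0]]
ft_force: [0.8, -0.1, -1.6]
grip_width: 0.0189
gripper_force: 58.7
```

Call:
send_rows:
  deltas:
    - [[0, 0, 0.001, 0, 0, 0, -1], [0, 0, 0.001, 0, 0, 0, -1], [0, 0, 0, 0, 0, 0, -1]]

```text
time_s: 8.65
position: [0.465, -0.1403, 0.1752]
tool_rot: [[0.923, -0.386, -0.0], [-0.386, -0.923, 0.0], [-0.0, 0.0, -1.0]]
ft_force: [-0.2, 0.3, -1.3]
grip_width: 0.0192
gripper_force: 58.7
```

Call:
send_rows:
  deltas:
    - [[0, 0, 0.001, 0, 0, 0, -1], [0, 0, 0, 0, 0, 0, -1]]

```text
time_s: 8.9
position: [0.465, -0.1403, 0.1742]
tool_rot: [[0.923, -0.386, -0.0], [-0.386, -0.923, 0.0], [-0.0, -0.0, -1.0]]
ft_force: [0.0, 0.9, -1.0]
grip_width: 0.0192
gripper_force: 58.7
```

Call:
send_rows:
  deltas:
    - [[0, 0, 0.001, 0, 0, 0, -1], [0, 0, 0, 0, 0, 0, -1]]

```text
time_s: 9.15
position: [0.465, -0.1403, 0.1733]
tool_rot: [[0.923, -0.386, -0.0], [-0.386, -0.923, 0.0], [-0.0, -0.0, -1.0]]
ft_force: [-0.3, -0.5, -0.8]
grip_width: 0.0195
gripper_force: 58.7
```

Call:
send_rows:
  deltas:
    - [[0, 0, 0.001, 0, 0, 0, -1], [0, 0, 0, 0, 0, 0, -1]]

```text
time_s: 9.4
position: [0.465, -0.1403, 0.1723]
tool_rot: [[0.923, -0.386, -0.0], [-0.386, -0.923, 0.0], [-0.0, 0.0, -1.0]]
ft_force: [-0.0, 0.0, -1.6]
grip_width: 0.0196
gripper_force: 58.7
```

Call:
send_rows:
  deltas:
    - [[0, 0, 0.0007, 0, 0, 0, -1], [0, 0, 0, 0, 0, 0, -1]]

```text
time_s: 9.65
position: [0.465, -0.1403, 0.1716]
tool_rot: [[0.923, -0.386, -0.0], [-0.386, -0.923, 0.0], [-0.0, -0.0, -1.0]]
ft_force: [0.8, -0.6, -0.9]
grip_width: 0.0191
gripper_force: 58.7
```

Call:
send_rows:
  deltas:
    - [[0, 0, 0.0007, 0, 0, 0, -1], [0, 0, 0, 0, 0, 0, -1]]

```text
time_s: 9.9
position: [0.465, -0.1403, 0.1709]
tool_rot: [[0.923, -0.386, -0.0], [-0.386, -0.923, 0.0], [-0.0, 0.0, -1.0]]
ft_force: [0.3, -0.1, -1.2]
grip_width: 0.0193
gripper_force: 58.7
```

Call:
send_rows:
  deltas:
    - [[0, 0, 0.0007, 0, 0, 0, -1], [0, 0, 0, 0, 0, 0, -1]]

```text
time_s: 10.15
position: [0.4651, -0.1403, 0.1702]
tool_rot: [[0.923, -0.386, 0.0], [-0.386, -0.923, -0.0], [0.0, 0.0, -1.0]]
ft_force: [0.0, -0.5, -1.2]
grip_width: 0.0191
gripper_force: 58.7
```

Call:
send_rows:
  deltas:
    - [[0, 0, 0.0007, 0, 0, 0, -1], [0, 0, 0, 0, 0, 0, -1]]

```text
time_s: 10.4
position: [0.4652, -0.1404, 0.1699]
tool_rot: [[0.923, -0.386, 0.001], [-0.386, -0.923, -0.0], [0.001, 0.0, -1.0]]
ft_force: [-0.7, 0.2, 3.8]
grip_width: 0.0196
gripper_force: 59.2
```

Contact: about 5 N at z ≈ 0.170. I add a little press to reach about 10 N and start the stroke at 3.7 mm per row.

Call:
send_rows:
  deltas:
    - [[0, 0, 0.0005, 0, 0, 0, -1], [-0.00157, -0.00337, 0, 0, 0, 0, -1], [-0.00157, -0.00337, 0, 0, 0, 0, -1], [-0.00157, -0.00337, 0, 0, 0, 0, -1], [-0.00157, -0.00337, 0, 0, 0, 0, -1]]

```text
time_s: 11.02
position: [0.4653, -0.1267, 0.1699]
tool_rot: [[0.923, -0.386, 0.003], [-0.386, -0.923, -0.004], [0.004, 0.002, -1.0]]
ft_force: [-0.8, -7.2, 5.1]
grip_width: 0.0192
gripper_force: 59.5
```

Call:
send_rows:
  deltas:
    - [[-0.00157, -0.00337, 0.0002, 0, 0, 0, -1], [-0.00157, -0.00337, 0.0001, 0, 0, 0, -1], [-0.00157, -0.00337, 0, 0, 0, 0, -1]]

```text
time_s: 11.4
position: [0.4651, -0.1156, 0.1699]
tool_rot: [[0.923, -0.386, 0.004], [-0.386, -0.923, -0.004], [0.005, 0.002, -1.0]]
ft_force: [-0.3, -5.1, 7.6]
grip_width: 0.0194
gripper_force: 59.9
```

Call:
send_rows:
  deltas:
    - [[-0.00172, -0.00331, 0, 0, 0, 0, -1], [-0.00172, -0.00331, 0, 0, 0, 0, -1], [-0.00172, -0.00331, 0.0001, 0, 0, 0, -1], [-0.00172, -0.00331, 0, 0, 0, 0, -1], [-0.00172, -0.00331, 0, 0, 0, 0, -1], [-0.00172, -0.00331, 0, 0, 0, 0, -1]]

```text
time_s: 12.15
position: [0.4634, -0.0934, 0.1699]
tool_rot: [[0.923, -0.386, 0.004], [-0.386, -0.923, -0.004], [0.005, 0.002, -1.0]]
ft_force: [0.2, -5.6, 8.6]
grip_width: 0.0194
gripper_force: 59.9
```

Call:
send_rows:
  deltas:
    - [[-0.00157, -0.00337, 0, 0, 0, 0, -1], [-0.00157, -0.00337, 0.0001, 0, 0, 0, -1], [-0.00157, -0.00337, 0, 0, 0, 0, -1], [-0.00157, -0.00337, 0, 0, 0, 0, -1], [-0.00157, -0.00337, 0, 0, 0, 0, -1], [-0.00157, -0.00337, 0, 0, 0, 0, -1], [-0.00157, -0.00337, 0, 0, 0, 0, -1], [-0.00157, -0.00337, 0, 0, 0, 0, -1]]

```text
time_s: 13.15
position: [0.4622, -0.0636, 0.1698]
tool_rot: [[0.923, -0.386, 0.004], [-0.386, -0.923, -0.004], [0.005, 0.002, -1.0]]
ft_force: [2.1, -4.5, 8.1]
grip_width: 0.0191
gripper_force: 60.0
```

Run:
```python
from h import *
s,d,P,ok=wcloud(); hsv=cv2.cvtColor(d["image"],cv2.COLOR_RGB2HSV)
m=cv2.inRange(hsv,(4,150,50),(16,255,255)).astype(bool)&ok
for i,y in enumerate([-.1163,-.0923,-.0683,-.0444]):
    q=m&(abs(P[...,1]-y)<.003)&(abs(P[...,0]-.463)<.006); print(i+1,q.sum(),np.median(P[q],0) if q.sum() else "")
for i,(x,y) in enumerate([(.474,-.0088),(.4905,.0088),(.5065,.0265)]):
    q=m&(np.hypot(P[...,0]-x,P[...,1]-y)<.003); print(i+5,q.sum(),np.median(P[q],0) if q.sum() else "")
cv2.imwrite("pics/w4.png",d["image"][...,::-1])
```

```text
1 119 [ 0.46330611 -0.11625929  0.07407179]
2 124 [ 0.46297843 -0.09230794  0.07398504]
3 30 [ 0.46756086 -0.06944512  0.07396527]
4 54 [ 0.46654228 -0.04404379  0.07792131]
5 45 [ 0.47390683 -0.00873001  0.07778008]
6 47 [0.49045265 0.00856335 0.0770894 ]
7 53 [0.50640727 0.02634367 0.07719281]
```

View pics/w4.png

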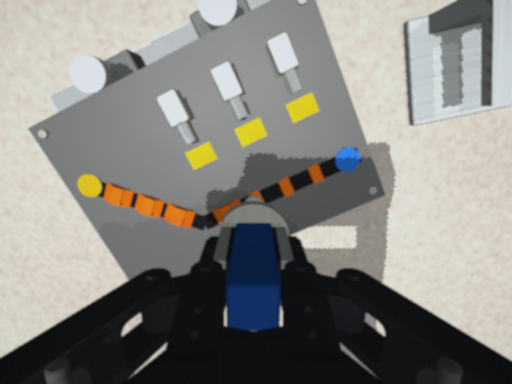

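The picture shows clips 1–3 down: the ramps are gone between (347,159) and (255,197), and depth gives 74 mm. I keep on to the bend.

Call:
send_rows:
  deltas:
    - [[-0.00157, -0.00337, 0, 0, 0, 0, -1], [-0.00157, -0.00337, 0.0001, 0, 0, 0, -1], [-0.00157, -0.00337, 0, 0, 0, 0, -1], [-0.00157, -0.00337, 0, 0, 0, 0, -1], [-0.00157, -0.00337, 0, 0, 0, 0, -1], [-0.00157, -0.00337, 0, 0, 0, 0, -1], [-0.00157, -0.00337, 0, 0, 0, 0, -1], [-0.00157, -0.00337, 0, 0, 0, 0, -1], [-0.00157, -0.00337, 0, 0, 0, 0, -1]]

```text
time_s: 14.32
position: [0.4609, -0.0302, 0.1697]
tool_rot: [[0.923, -0.386, 0.004], [-0.386, -0.923, -0.004], [0.006, 0.002, -1.0]]
ft_force: [0.5, -7.3, 9.2]
grip_width: 0.0193
gripper_force: 59.9
```

Call:
send_rows:
  deltas:
    - [[-0.00175, -0.00372, 0, 0, 0, 0, -1], [-0.00175, -0.00372, 0, 0, 0, 0, -1], [0.00129, -0.00352, 0, 0, 0, 0, -1], [0.00129, -0.00352, 0, 0, 0, 0, -1], [0.00129, -0.00352, 0, 0, 0, 0, -1], [0.00129, -0.00352, 0, 0, 0, 0, -1]]

```text
time_s: 15.08
position: [0.4687, -0.0113, 0.1696]
tool_rot: [[0.923, -0.385, -0.002], [-0.385, -0.923, -0.005], [0.0, 0.006, -1.0]]
ft_force: [-9.5, -10.0, 17.6]
grip_width: 0.0194
gripper_force: 61.2
```

Call:
send_rows:
  deltas:
    - [[0.00152, -0.00344, -0.0001, 0, 0, 0, -1], [0.00152, -0.00344, -0.0001, 0, 0, 0, -1], [0.00152, -0.00344, 0, 0, 0, 0, -1], [0.00152, -0.00344, 0, 0, 0, 0, -1]]

```text
time_s: 15.58
position: [0.4799, -0.0003, 0.1696]
tool_rot: [[0.923, -0.385, -0.001], [-0.385, -0.923, -0.003], [0.0, 0.003, -1.0]]
ft_force: [-6.9, -7.5, 14.4]
grip_width: 0.0195
gripper_force: 60.5
```

Call:
send_rows:
  deltas:
    - [[0.00137, -0.0035, -0.0001, 0, 0, 0, -1], [0.00137, -0.0035, -0.0001, 0, 0, 0, -1], [0.00137, -0.0035, 0, 0, 0, 0, -1], [0.00137, -0.0035, 0, 0, 0, 0, -1], [0.00137, -0.0035, 0, 0, 0, 0, -1], [0.00137, -0.0035, 0, 0, 0, 0, -1]]

```text
time_s: 16.32
position: [0.4958, 0.0161, 0.1697]
tool_rot: [[0.923, -0.386, -0.001], [-0.386, -0.923, -0.003], [0.0, 0.003, -1.0]]
ft_force: [-5.2, -6.8, 12.2]
grip_width: 0.0194
gripper_force: 60.2
```

Run:
```python
from h import *
s,d,P,ok=wcloud(); hsv=cv2.cvtColor(d["image"],cv2.COLOR_RGB2HSV)
m=cv2.inRange(hsv,(4,150,50),(16,255,255)).astype(bool)&ok
for i,(x,y) in enumerate([(.4627,-.0683),(.4617,-.0444),(.474,-.008),(.4905,.0088),(.5065,.0265)]):
    q=m&(np.hypot(P[...,0]-x,P[...,1]-y)<.004); print(i+3,q.sum(),np.median(P[q],0) if q.sum() else "")
k,l,st,c=cv2.connectedComponentsWithStats(cv2.inRange(hsv,(22,120,60),(35,255,255)))
for i in range(1,k):
    if st[i,4]>60: print(st[i,4],np.median(P[(l==i)&ok],0).round(4))
plan((.5218,.0445,.1696),-22.6)
```

```text
3 77 [ 0.46265931 -0.06817413  0.07397574]
4 79 [ 0.46168153 -0.04444978  0.07397327]
5 80 [ 0.47399406 -0.0080132   0.07402921]
6 18 [0.49209636 0.006625   0.073666  ]
7 85 [0.50649722 0.0264696  0.07728898]
606 [ 0.5129 -0.1228  0.0735]
560 [ 0.5113 -0.083   0.0735]
440 [ 0.5106 -0.0431  0.0734]
431 [0.5216 0.044  0.0737]
pos [0.4961 0.0165 0.1696] dtool [ 0.0129 -0.0357 -0.    ] rotvec [ 0.0017 -0.0008 -0.0014] F [-2.59 -1.27  9.74] t 16.375
```

Call:
send_rows:
  deltas:
    - [[0.00129, -0.00355, 0, 0, 0, 0, -1], [0.00129, -0.00355, 0, 0, 0, 0, -1], [0.00129, -0.00355, 0, 0, 0, 0, -1], [0.00129, -0.00355, 0, 0, 0, 0, -1], [0.00129, -0.00355, 0, 0, 0, 0, -1], [0.00129, -0.00355, 0, 0, 0, 0, -1], [0.00129, -0.00355, 0, 0, 0, 0, -1], [0.00129, -0.00355, 0, 0, 0, 0, -1], [0.00129, -0.00355, 0, 0, 0, 0, -1], [0.00129, -0.00355, 0, 0, 0, 0, -1], [0, 0, 0, 0, 0, 0, -1]]

```text
time_s: 17.75
position: [0.5219, 0.0446, 0.1697]
tool_rot: [[0.923, -0.386, 0.001], [-0.386, -0.923, -0.001], [0.001, 0.0, -1.0]]
ft_force: [-1.6, 0.3, 9.0]
grip_width: 0.0193
gripper_force: 60.1
```

Call:
send_rows:
  deltas:
    - [[0, 0, -0.004, 0, 0, 0, -1], [0, 0, -0.015, 0, 0, 0, -1], [0, 0, -0.015, 0, 0, 0, -1], [0, 0, -0.015, 0, 0, 0, -1], [0, 0, 0, 0, 0, 0, -1], [0, 0, 0, 0, 0, 0, -1]]

```text
time_s: 18.5
position: [0.5214, 0.0448, 0.217]
tool_rot: [[0.923, -0.386, -0.001], [-0.386, -0.923, 0.0], [-0.001, 0.0, -1.0]]
ft_force: [0.6, -0.8, -1.4]
grip_width: 0.0193
gripper_force: 58.8
```

Run:
```python
from h import *
d=cam("side"); P=cloud(d); hsv=cv2.cvtColor(d["image"],cv2.COLOR_RGB2HSV)
m=cv2.inRange(hsv,(4,130,50),(18,255,255)).astype(bool)
for i,(x,y) in enumerate([(.4643,-.1163),(.4635,-.0923),(.4627,-.0683),(.4617,-.0444),(.474,-.008),(.4905,.0088),(.5065,.0265)]):
    q=m&(np.hypot(P[...,0]-x,P[...,1]-y)<.006); print(i+1,q.sum(),np.median(P[q],0).round(4) if q.sum() else "")
plan((.4899,-.2737,.2175),-22.6)
cv2.imwrite("pics/s5.png",cv2.resize(d["image"][70:250,240:450,::-1],(700,600),interpolation=cv2.INTER_CUBIC))
```

```text
1 15 [ 0.4642 -0.1153  0.0738]
2 15 [ 0.4631 -0.0917  0.0732]
3 15 [ 0.4627 -0.0677  0.074 ]
4 19 [ 0.4617 -0.0427  0.074 ]
5 17 [ 0.4744 -0.0072  0.0733]
6 17 [0.4914 0.0094 0.0732]
7 16 [0.5074 0.0271 0.0737]
pos [0.5214 0.0448 0.2169] dtool [ 0.0939  0.3059 -0.0006] rotvec [ 0.0003  0.0016 -0.0018] F [-0.44  0.08 -1.02] t 18.55
```

View pics/s5.png

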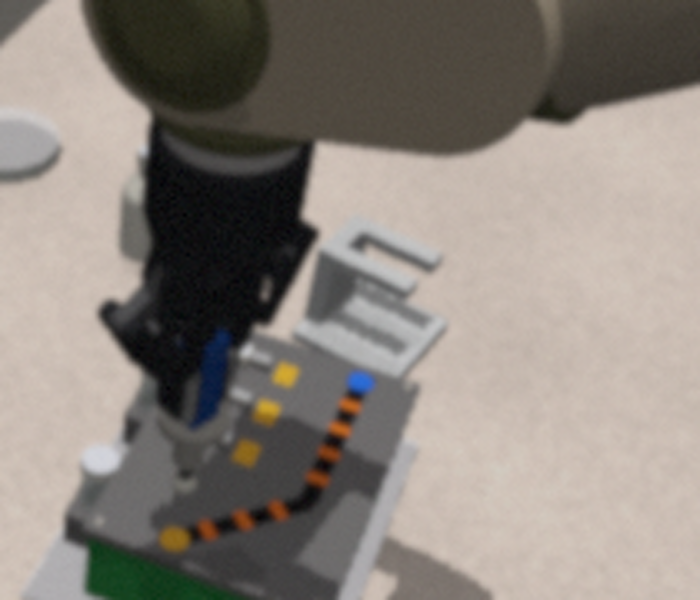

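All seven clips are flush: the side view shows only their flat tops along (350,405)–(207,530). The stylus looks straight in the grip. Back to the stand.

Call:
send_rows:
  deltas:
    - [[0.0094, 0.0306, 0, 0, 0, 0, -1], [0.0094, 0.0306, 0, 0, 0, 0, -1], [0.0094, 0.0306, 0, 0, 0, 0, -1], [0.0094, 0.0306, 0, 0, 0, 0, -1], [0.0094, 0.0306, 0, 0, 0, 0, -1], [0.0094, 0.0306, 0, 0, 0, 0, -1], [0.0094, 0.0306, 0, 0, 0, 0, -1], [0.0094, 0.0306, 0, 0, 0, 0, -1], [0.0094, 0.0306, 0, 0, 0, 0, -1], [0.0093, 0.0305, 0, 0, 0, 0, -1], [0, 0, 0, 0, 0, 0, -1], [0, 0, 0, 0, 0, 0, -1]]

```text
time_s: 20.05
position: [0.4901, -0.2731, 0.2173]
tool_rot: [[0.923, -0.386, -0.001], [-0.386, -0.923, 0.001], [-0.001, -0.001, -1.0]]
ft_force: [0.1, -0.2, -0.5]
grip_width: 0.0192
gripper_force: 59.0
```

Run:
```python
from h import *
plan((.4899,-.2737,.14),-22.6)
```

```text
pos [ 0.4901 -0.2731  0.2173] dtool [0.0001 0.0007 0.0773] rotvec [-0.0006  0.0012 -0.0017] F [ 0.06 -0.2  -0.54] t 20.05
```

Call:
send_rows:
  deltas:
    - [[0, 0.0007, 0.012, 0, 0, 0, -1], [0, 0, 0.012, 0, 0, 0, -1], [0, 0, 0.012, 0, 0, 0, -1], [0, 0, 0.012, 0, 0, 0, -1], [0, 0, 0.01, 0, 0, 0, -1], [0, 0, 0.01, 0, 0, 0, -1], [0, 0, 0.01, 0, 0, 0, -1], [0, 0, 0.01, 0, 0, 0, -1], [0, 0, 0, 0, 0, 0, -1]]

```text
time_s: 21.18
position: [0.4898, -0.2742, 0.129]
tool_rot: [[0.923, -0.386, -0.001], [-0.386, -0.923, 0.001], [-0.001, -0.0, -1.0]]
ft_force: [0.5, -0.6, -1.5]
grip_width: 0.0197
gripper_force: 59.0
```

Call:
send_rows:
  deltas:
    - [[0, 0, 0.003, 0, 0, 0, -1], [0, 0, 0.003, 0, 0, 0, -1], [0, 0, 0.002, 0, 0, 0, -1], [0, 0, 0, 0, 0, 0, -1]]

```text
time_s: 21.68
position: [0.49, -0.2744, 0.1218]
tool_rot: [[0.923, -0.386, -0.0], [-0.386, -0.923, 0.0], [-0.0, -0.0, -1.0]]
ft_force: [-0.1, 0.1, -1.7]
grip_width: 0.0195
gripper_force: 59.0
```

Call:
send_rows:
  deltas:
    - [[0, 0, 0.001, 0, 0, 0, -1], [0, 0, 0.001, 0, 0, 0, -1], [0, 0, 0, 0, 0, 0, -1]]

```text
time_s: 22.05
position: [0.49, -0.2744, 0.1198]
tool_rot: [[0.923, -0.386, -0.0], [-0.386, -0.923, 0.0], [-0.0, 0.0, -1.0]]
ft_force: [0.2, 0.1, -1.5]
grip_width: 0.019
gripper_force: 59.0
```

Call:
send_rows:
  deltas:
    - [[0, 0, 0.0008, 0, 0, 0, -1], [0, 0, 0, 0, 0, 0, -1]]

```text
time_s: 22.3
position: [0.49, -0.2744, 0.119]
tool_rot: [[0.923, -0.386, -0.0], [-0.386, -0.923, 0.0], [-0.0, -0.0, -1.0]]
ft_force: [0.5, -0.0, -1.5]
grip_width: 0.0196
gripper_force: 59.0
```

Call:
send_rows:
  deltas:
    - [[0, 0, 0.0006, 0, 0, 0, -1], [0, 0, 0, 0, 0, 0, -1]]

```text
time_s: 22.55
position: [0.49, -0.2744, 0.1186]
tool_rot: [[0.923, -0.386, 0.0], [-0.386, -0.923, -0.0], [0.0, 0.0, -1.0]]
ft_force: [-0.3, 0.2, 0.9]
grip_width: 0.0192
gripper_force: 59.4
```

Call:
send_rows:
  deltas:
    - [[0, 0, 0.0004, 0, 0, 0, -1], [0, 0, 0, 0, 0, 0, -1]]

```text
time_s: 22.8
position: [0.49, -0.2744, 0.1186]
tool_rot: [[0.923, -0.386, 0.0], [-0.386, -0.923, -0.0], [0.001, 0.0, -1.0]]
ft_force: [-2.3, 1.2, 5.4]
grip_width: 0.0193
gripper_force: 59.9
```

The collar rests on the fork, so I let go and rise.

Call:
send_rows:
  deltas:
    - [[0, 0, 0, 0, 0, 0, -0.4], [0, 0, 0, 0, 0, 0, -0.3], [0, 0, 0, 0, 0, 0, -0.1], [0, 0, 0, 0, 0, 0, 0.2], [0, 0, 0, 0, 0, 0, 0.5], [0, 0, 0, 0, 0, 0, 0.8], [0, 0, 0, 0, 0, 0, 1], [0, 0, 0, 0, 0, 0, 1], [0, 0, 0, 0, 0, 0, 1], [0, 0, 0, 0, 0, 0, 1]]
  squeeze: 20

```text
time_s: 24.05
position: [0.49, -0.2744, 0.118]
tool_rot: [[0.923, -0.386, 0.0], [-0.386, -0.923, -0.0], [0.0, 0.0, -1.0]]
ft_force: [0.0, 0.6, 0.1]
grip_width: 0.0852
gripper_force: 0.0
```

Call:
send_rows:
  deltas:
    - [[0, 0, -0.01, 0, 0, 0, 1], [0, 0, -0.02, 0, 0, 0, 1], [0, 0, -0.025, 0, 0, 0, 1], [0, 0, -0.03, 0, 0, 0, 1], [0, 0, -0.03, 0, 0, 0, 1], [0, 0, -0.03, 0, 0, 0, 1], [0, 0, 0, 0, 0, 0, 1], [0, 0, 0, 0, 0, 0, 1], [0, 0, 0, 0, 0, 0, 1]]

```text
time_s: 25.18
position: [0.4897, -0.2742, 0.262]
tool_rot: [[0.923, -0.386, -0.002], [-0.386, -0.923, 0.001], [-0.002, -0.001, -1.0]]
ft_force: [1.0, -0.6, 0.0]
grip_width: 0.0852
gripper_force: 0.0
```

Run:
```python
from h import *
s,d,P,ok=wcloud(); hsv=cv2.cvtColor(d["image"],cv2.COLOR_RGB2HSV)
m=ok&cv2.inRange(hsv,(100,110,50),(130,255,255)).astype(bool)&(P[...,2]>.138); print("handle top",P[m].mean(0),np.percentile(P[m][:,2],[50,95]))
e=cam("side")
cv2.imwrite("pics/end.png",np.hstack([cv2.resize(x[...,::-1],(400,300)) for x in(d["image"],e["image"][80:200,290:450])]))
```

```text
handle top [ 0.49154427 -0.27403007  0.14862702] [0.14507592 0.14661131]
```

View pics/end.png

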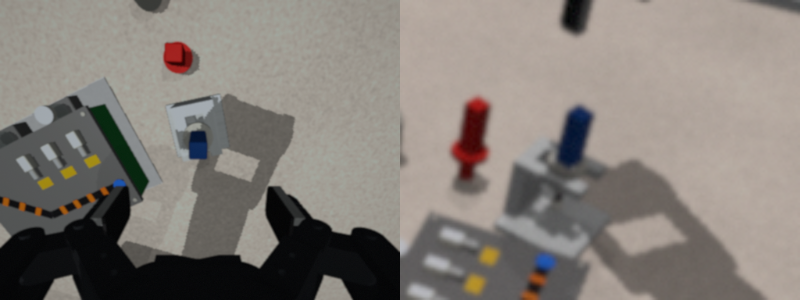

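The stylus hangs upright in the fork again (handle at (198,145) left, (575,135) right), with its top at 146 mm as before. The gripper is open and clear.

```bash
python3 -c "
from h import *
print(env.close_job())"
```

```text
the job is handed in; nothing more can be done
None
```

The job is handed in: all seven clips measured flush with the lid after one unbroken pass at about 3 cm/s, the stylus hangs back in its stand, and the gripper is open and clear, about 25 s into the 72 s limit.

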